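# Dial the code of the knife box and draw its bolt

### The job

Unlock the grey box that keeps the sharp knives away from the class: with light fingertip pressure, roll its three sprung thumbwheels so that the pip numbers on top read, from left to right, 4 (red), 2 (yellow), 5 (green), each squarely at the white marks, then slide the brass bolt tab all the way to the right and let go. Never squeeze the wheels or lean on them hard (keep it under about 15 N), do not force the bolt against them, and leave the two fruit bowls and the waffle beside the box where they are.

Things in the scene. Friction and masses are not known exactly. Their poses are not given: they have to be found in the camera images.
- lock_plate (a point): middle of the row of thumbwheels, level with the top of the box (70 mm above the table; the box is grey, 150 mm in x, 230 mm in y, fixed to the table). Axes are the box's: x away from its front (away from the robot), y to the left, z up. The wheels stand at y = +50, 0 and -50 mm from here and the bolt tab in front of them, 68 mm towards the front. The box's top is flat and clear apart from wheels and tab
- wheel1 (a joint): left thumbwheel: value in rad, endless, grows as the top of the rim is rolled away from the front of the box (to its +x). Six coloured fields with dice pips, 60 degrees apart: 1 white, 2 yellow, 3 orange, 4 red, 5 green, 6 blue. Number n is on top at (n-1)*1.0472, plus or minus any multiple of 6.2832. Number to set: 4, value 3.142
- wheel2 (a joint): middle thumbwheel: value in rad, endless, grows as the top of the rim is rolled away from the front of the box (to its +x). Six coloured fields with dice pips, 60 degrees apart: 1 white, 2 yellow, 3 orange, 4 red, 5 green, 6 blue. Number n is on top at (n-1)*1.0472, plus or minus any multiple of 6.2832. Number to set: 2, value 1.047
- wheel3 (a joint): right thumbwheel: value in rad, endless, grows as the top of the rim is rolled away from the front of the box (to its +x). Six coloured fields with dice pips, 60 degrees apart: 1 white, 2 yellow, 3 orange, 4 red, 5 green, 6 blue. Number n is on top at (n-1)*1.0472, plus or minus any multiple of 6.2832. Number to set: 5, value 4.189
- slot1 (a point): middle of the left wheel's slot, level with the top of the box (fixed; axes as lock_plate). The wheel over it is black, 44 mm diameter, 18 mm wide, axis along the box's y; it rises about 11 mm above this point, anything from 8 to 14 mm: each wheel differs and its height is not measured, so find it by touch
- slot2 (a point): middle of the middle wheel's slot, like slot1. Each wheel is sprung and sinks up to 5 mm under a press: 1 to 2 N to start, then 2 N per mm, about 11 N when fully down, and hard after that. The rim is smooth to the finger and drags with about 4 N, so only friction under a press turns it; too light a press slips
- slot3 (a point): middle of the right wheel's slot, like slot1. A wheel stays where it is left. A flat fingertip pressed on its top with some 7 to 11 N and drawn along the box's x rolls it by about travel / 22 mm, less any slip
- bolt_tab (a point): point in the brass tab of the bolt, 18 mm above the top of the box and 12 mm below the top of the tab; the tab is upright, 24 mm in x, 12 mm thick in y, and stands 30 mm above the top of the box, in the middle of a foot plate 26 x 30 mm and 5 mm high
- bolt (a joint): travel of the bolt in m: 0 locked (tab at the left), 0.025 fully open (tab moved to the right, along the box's -y). It drags with about 2.5 N and stays where it is left; inside the box three pins block it after about 2 mm unless every wheel is within about 0.17 rad of its number
- kiwi_bowl: glass bowl of green fruit, 120 mm across, 69 mm high, right of the box, loose, on the table near the box; origin at the centre of its underside; to be left alone
- plum_bowl: glass bowl of red fruit, 115 mm across, 69 mm high, left of the box, loose, on the table near the box; origin at the centre of its underside; to be left alone
- waffle: waffle, 83 x 97 x 30 mm, left of the box, loose, on the table near the box; origin at the centre of its underside; to be left alone

How it is judged:
By the outcome, as a careful person would: the job done as asked, in the order asked, and still so for the second after the job is handed in, with the robot touching nothing.
It also fails if it takes over 72 s, if anything falls off the work surface, if the arm or the gripper's body presses on something with over 40 N, if the wrist force passes 120 N, or if a joint passes its speed limit or range.

### The arm

A 7-joint arm with a two-finger parallel gripper is mounted at the origin on a cart in front of the work surface, level with it; the furniture and walls round the work are solid. World frame = base frame: x ahead of the robot, y to its left, z up, the work surface at z = 0. Lengths are in m, angles in rad, forces in N, time in s.
With the tool pointing down it reaches from about 0.35 to 0.775 m from the base axis. Payload 3.1 kg.
Tool frame: the origin (TCP) lies on the front face of the gripper's body, between the roots of the fingers; the fingertips stand 73 mm ahead of it and the grasp point (between the pads) lies 54 mm ahead of it; z points along the fingers, y is the line along which they close (so a half turn about z gives the same grasp; the last joint's range is limited). The gripper opens to 85 mm and grips with 20 to 120 N. Pads are 22 mm wide; open, the fingers measure 114 mm over their backs; the gripper's body (76 mm by 85 mm) begins 54 mm behind the grasp point. The pads swing forward as they close: fully open they stand 13 mm farther back than shut.
Start: joints at [-1.173, 0.311, 0.014, 1.512, -0.004, 1.319, -0.027], TCP at [0.234, 0.498, 0.304] pointing down, gripper open.
Joint ranges: [-2.7, 2.7], [-0.3, 1.91], [-1.27, 1.3], [0.12, 2.57], [-1.44, 4.58], [0.2, 2.03], [-3.05, 3.05]. Speed limits (rad/s): [2.79, 2.79, 3.14, 3.14, 3.14, 3.14, 3.14].

### API

Orientations are given as a unit quaternion [x, y, z, w].
In Python, from rig import robot, capture, calibration, order gives the robot as it stands. Calls block until the motion is done:
- robot.move_to(position, orientation): joint-space move of the TCP to a pose.
- robot.movel(position, rate=0.15, orientation=None, threshold=None): straight line of the TCP; orientation=None keeps the orientation; rate is the mean speed in m/s. With threshold (N) it stops when the force on the tool has changed by that much, and returns True; else False.
- robot.goto_joints(angles): joint-space move.
- robot.grip(opening, f_grip=None): finger opening in m; f_grip is the grip in N (None keeps the last); returns when the fingers have stopped.
- robot.dwell(seconds).
- robot.solve_ik(position, orientation): joint angles nearest the present ones, or None.
- capture(name): name is "scene" or "top" or "wrist"; returns (picture, depth): 400x640x3 uint8, red, green, blue; 400x640 float32, m along the optical axis (not along the pixel's ray), 0 where there is no reading.
- calibration(name): a dict with "K" (3x3 intrinsics, pixels), "pose" (4x4, takes a point from camera to world coordinates). Camera axes: x right, y up, looking along -z (the intrinsics and any distortion apply to the point x, -y, -z); pixel columns grow to the right and rows downward; lengths in m; the calibration is good to about 2 mm. A picture is of the moment at which its call begins: read the wrist's pose just before it. calibration takes no time and is no camera call; for the wrist camera it gives the pose at the moment of the call.
A pose or a line that the arm cannot do raises robot.IKError and nothing moves.
- order.hand_in(): hands the job in; it is judged then, once.
Readings, each from a call of its own:
- robot.read_time_s(): time.
- robot.read_q(): joint angles.
- robot.read_dq(): joint speeds.
- robot.read_joint_torque(): joint torques, N m.
- robot.read_position(): TCP position.
- robot.read_ee_rot(): TCP orientation.
- robot.read_ft_force(): force on the tool from outside, world axes, zero at the start.
- robot.read_torque(): the same for the moment, N m.
- robot.read_grip_width(): finger opening in m.
- robot.read_finger_force(): force on a finger pad.
Only numpy, scipy, OpenCV 4.12 (cv2) and the standard library are available. Lean on these libraries where they do the work, as an engineer would, in place of code of your own. Each camera call takes 0.05 s, during which the arm holds its last target. There are 200 camera calls.

## Working session

There is one attempt and no reset: what is moved stays moved. The work goes in short steps, each a Python script; the robot and the scene stay as the last script left them, time stands still between calls to the robot, and variables do not carry over. Pictures are saved under pics/ and viewed, at most 10 in all, crops included, and the job is handed in when it is done.

```bash
mkdir -p pics; ls
python3 - <<'E'
from rig import robot,capture,calibration
import cv2,numpy as np
for n in ("top","scene"):
    p,d=capture(n); cv2.imwrite(f"pics/{n}0.png",p[:,:,::-1]); np.save(f"pics/{n}0.npy",d)
    c=calibration(n); print(n,c)
print(robot.read_ee_rot(),robot.read_position(),robot.read_time_s(),robot.read_grip_width(),robot.read_ft_force())
E
```

```text
pics
top {'K': array([[398.58048671,   0.        , 317.67919537],
       [  0.        , 398.58048671, 196.04837388],
       [  0.        ,   0.        ,   1.        ]]), 'pose': array([[ 2.91196616e-02,  9.69337623e-01, -2.44001266e-01,
         3.93289941e-01],
       [-9.99543301e-01,  3.02102657e-02,  7.27801700e-04,
         4.57950867e-02],
       [ 8.07682865e-03,  2.43868637e-01,  9.69774640e-01,
         9.03969107e-01],
       [ 0.00000000e+00,  0.00000000e+00,  0.00000000e+00,
         1.00000000e+00]])}
scene {'K': array([[510.18164433,   0.        , 323.23151402],
       [  0.        , 510.18164433, 202.41251755],
       [  0.        ,   0.        ,   1.        ]]), 'pose': array([[ 0.8877126 ,  0.25611413, -0.3825858 ,  0.07169893],
       [-0.46036078,  0.504354  , -0.73054431, -0.87996274],
       [ 0.00585596,  0.82464089,  0.5656263 ,  0.82849774],
       [ 0.        ,  0.        ,  0.        ,  1.        ]])}
[ 2.18093642e-01  9.75927256e-01 -1.05737789e-03 -1.91210552e-04] [0.23391572 0.4972226  0.30291956] 0.1 0.08521811879624316 [-0.27144373  0.35669357 -0.04195603]
```

View pics/top0.png

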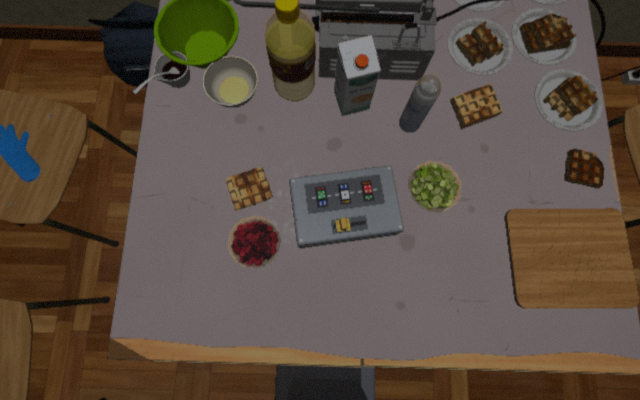

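```bash
cat > h.py <<'E'
import numpy as np,cv2
from rig import robot,capture,calibration,order
from scipy.spatial.transform import Rotation as R
def px2w(c,u,v,z):
    K,T=c["K"],c["pose"]
    r=T[:3,:3]@np.array([(u-K[0,2])/K[0,0],-(v-K[1,2])/K[1,1],-1.])
    return T[:3,3]+r*(z-T[2,3])/r[2]
def w2px(c,p):
    q=c["pose"][:3,:3].T@(np.asarray(p)-c["pose"][:3,3])
    return c["K"][0,0]*q[0]/-q[2]+c["K"][0,2], c["K"][1,1]*-q[1]/-q[2]+c["K"][1,2]
E
python3 - <<'E'
from h import *
c=calibration("top")
for u,v in [(291,181),(393,167),(402,234),(298,244),(322,195),(345,192),(368,188),(345,225)]: print(px2w(c,u,v,.07).round(4))
w=calibration("wrist")["pose"];p=robot.read_position();Q=R.from_quat(robot.read_ee_rot()).as_matrix()
print(Q.round(3));print((Q.T@(w[:3,3]-p)).round(3));print((Q.T@w[:3,:3]).round(3)); print(calibration("wrist")["K"])
im=cv2.imread("pics/top0.png")[155:255,275:415]
cv2.imwrite("pics/topc.png",cv2.resize(im,None,fx=5.5,fy=5.5,interpolation=cv2.INTER_CUBIC))
E
```

```text
[0.6351 0.1042 0.07  ]
[ 0.6742 -0.1186  0.07  ]
[ 0.5261 -0.1351  0.07  ]
[0.4984 0.0833 0.07  ]
[0.6057 0.0359 0.07  ]
[ 0.614  -0.0137  0.07  ]
[ 0.6245 -0.0635  0.07  ]
[ 0.5417 -0.0146  0.07  ]
[[-0.905  0.426 -0.001]
 [ 0.426  0.905 -0.002]
 [-0.    -0.002 -1.   ]]
[ 0.068  0.001 -0.072]
[[-0.     0.963  0.27 ]
 [ 1.     0.    -0.001]
 [-0.001  0.27  -0.963]]
[[296.78255605   0.         324.87198843]
 [  0.         296.78255605 204.22355165]
 [  0.           0.           1.        ]]
```

View pics/topc.png

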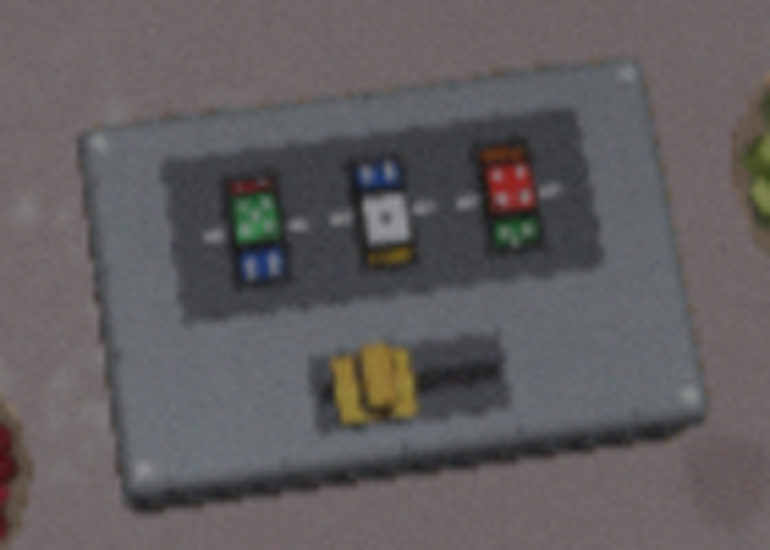

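```bash
cat >> h.py <<'E'
YAW=np.radians(10.7)
def B():
    return R.from_euler('z',YAW).as_matrix()
def quat():
    b=B(); return R.from_matrix(np.c_[-b[:,0],b[:,1],-b[:,2]]).as_quat()
E
python3 - <<'E'
from h import *
b=B(); c=np.array([.6145,-.0137,0])
robot.move_to(c+b[:,0]*.012+[0,0,.21],quat())
robot.grip(0.0,20)
cal=calibration("wrist");p,d=capture("wrist")
cv2.imwrite("pics/w0.png",p[:,:,::-1]); np.savez("pics/w0.npz",K=cal["K"],pose=cal["pose"],d=d)
print(robot.read_time_s(),robot.read_position(),robot.read_ft_force(),robot.read_grip_width())
im=p[:,:,::-1][60:400,100:540]
cv2.imwrite("pics/w0c.png",cv2.resize(im,(770,595),interpolation=cv2.INTER_CUBIC))
E
```

```text
3.2333 [ 0.62630195 -0.01148138  0.20998632] [-0.32292162  0.19255387  0.56020104] 8.860452078933139e-05
```

View pics/w0c.png

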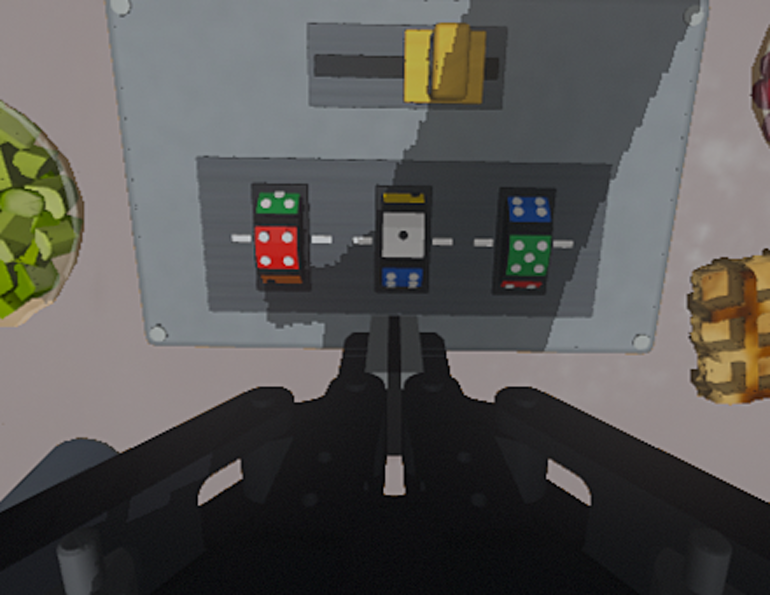

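```bash
cat >> h.py <<'E'
from scipy.optimize import brentq
def rim_angle(c,slot,u,v,h=.011):
    # rim angle from top, + toward box +x, seen at image row v
    b=B()
    f=lambda a: w2px(c,slot+b[:,0]*.022*np.sin(a)+[0,0,h-.022+.022*np.cos(a)])[1]-v
    return brentq(f,-1,1)
E
python3 - <<'E'
from h import *
c=np.load("pics/w0.npz"); f=lambda u,v:(100+(u+.5)/1.75-.5,60+(v+.5)/1.75-.5)
S={k:px2w(c,*f(*p),.07) for k,p in {3:(281,239.5),2:(402.5,241.5),1:(523,243.5)}.items()}
for k in S: print(k,S[k].round(4))
d=S[1]-S[3]; print("yaw",np.degrees(np.arctan2(-d[0],d[1])),np.linalg.norm(d))
for n,p in dict(c1=(157,334),c2=(642,342),c3=(696,15),c4=(120,5)).items(): print(n,px2w(c,*f(*p),.07).round(4))
print("foot", [px2w(c,*f(*p),.075).round(4) for p in [(404,103),(483,104),(486,30),(406,28)]])
print("tabtop",[px2w(c,*f(*p),.1).round(4) for p in [(434,24),(468,25)]])
for k,u,a,z in [(3,277,226,270),(2,403,212,258),(1,529,235,279)]:
    for h in (.008,.014): 
        A=[np.degrees(rim_angle(c,S[k],*f(u,v),h)) for v in (a,z)]; print(k,h,np.round(A,1),np.mean(A).round(1))
E
```

```text
3 [ 0.6212 -0.0599  0.07  ]
2 [ 0.6126 -0.0096  0.07  ]
1 [0.6041 0.0405 0.07  ]
yaw 9.70103173375191 0.10187987099319364
c1 [ 0.6743 -0.1084  0.07  ]
c2 [0.6382 0.104  0.07  ]
c3 [0.5061 0.082  0.07  ]
c4 [ 0.5427 -0.1305  0.07  ]
foot [array([ 0.5576, -0.0197,  0.075 ]), array([0.5523, 0.01  , 0.075 ]), array([0.5266, 0.0051, 0.075 ]), array([ 0.5314, -0.0241,  0.075 ])]
tabtop [array([ 0.5319, -0.0153,  0.1   ]), array([ 0.5302, -0.0044,  0.1   ])]
3 0.008 [-19.5  33.2] 6.9
3 0.014 [-23.   26.2] 1.6
2 0.008 [-37.3  13.3] -12.0
2 0.014 [-40.7   8.4] -16.2
1 0.008 [-14.4  43.3] 14.4
1 0.014 [-18.1  34.1] 8.0
```

```bash
sed -i 's/radians(10.7)/radians(9.7)/' h.py
cat >> h.py <<'E'
S2=np.array([.6126,-.0096,0]); Q=quat()
def P(x,y,z): b=B(); return S2+b[:,0]*x+b[:,1]*y+[0,0,z]
F=lambda: np.array(robot.read_ft_force())
def press(x,y,target=8.5,zc=None):
    """descend on a wheel, press to target N; returns contact z, final z"""
    robot.movel(P(x,y,.163 if zc is None else zc+.004),rate=.12,orientation=Q)
    robot.dwell(.15); f0=F()
    if zc is None:
        hit=robot.movel(P(x,y,.143),rate=.012,threshold=1.2); 
        if not hit: raise SystemExit("no contact")
        z=zc=robot.read_position()[2]
        print("contact",round(z,4),(F()-f0).round(1))
    else: 
        z=zc+.002-.004; robot.movel(P(x,y,z),rate=.02)
    for i in range(9):
        f=(F()-f0)[2]
        if f>target-.7: break
        z-=min(.0015,max(.0003,(target-f)/2.2/1000)); robot.movel(P(x,y,z),rate=.02); robot.dwell(.08)
    print("pressed z",round(z,4),(F()-f0).round(1),"z act",robot.read_position()[2].round(4))
    return zc,z,f0
def stroke(y,x0,x1,target=8.5,zc=None):
    zc,z,f0=press(x0,y,target,zc)
    for k in (1,2,3):
        hit=robot.movel(P(x0+(x1-x0)*k/3,y,z),rate=.03,threshold=7)
        print("  f",(F()-f0).round(1),hit)
        if hit: break
    robot.movel(P(x1,y,z+.012),rate=.08)
    print("t",robot.read_time_s()); return zc
def look(name,x=.012):
    robot.movel(P(x,0,.21),rate=.2,orientation=Q); robot.dwell(.1)
    cal=calibration("wrist");p,d=capture("wrist")
    cv2.imwrite(f"pics/{name}.png",p[:,:,::-1]); np.savez(f"pics/{name}.npz",K=cal["K"],pose=cal["pose"],d=d)
    im=p[:,:,::-1][60:230,200:450]
    cv2.imwrite(f"pics/{name}c.png",cv2.resize(im,(750,510),interpolation=cv2.INTER_CUBIC))
E
python3 - <<'E'
from h import *
print(stroke(0,-.007,.007)); look("w1")
E
```

```text
contact 0.1552 [ 1.  -0.2  2.9]
pressed z 0.1522 [-1.4 -0.8  7.9] z act 0.1529
  f [-2.7  0.3  7.9] False
  f [-2.7 -0.3  8. ] False
  f [-1.9  0.1  7.8] False
t 6.6667
0.15517612516297363
```

View pics/w1c.png

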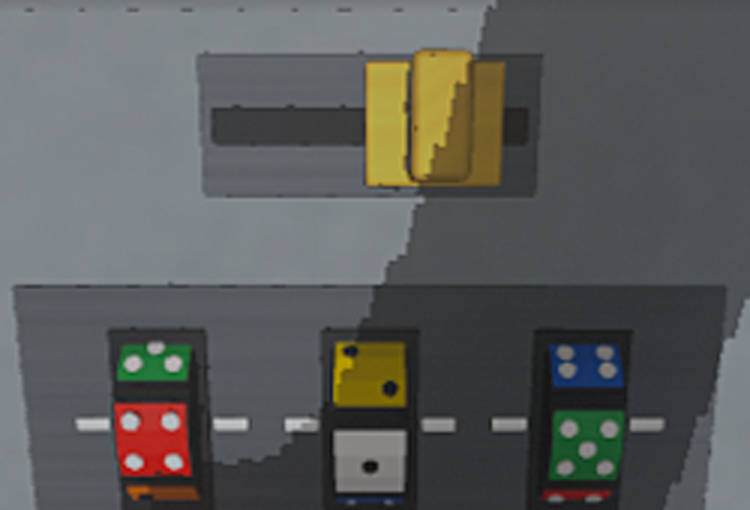

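```bash
cat >> h.py <<'E'
SL={1:P(0,.05,.07),2:P(0,0,.07),3:P(0,-.05,.07)}
def ang(c,k,u,rows,h=.012):
    return [np.degrees(rim_angle(c,SL[k],200+(u+.5)/3-.5,60+(v+.5)/3-.5,h)).round(1) for v in rows]
E
python3 - <<'E'
from h import *
c=np.load("pics/w1.npz")
for h in (.011,.013):
    print(ang(c,2,370,(342,406,431,494),h),ang(c,3,155,(347,382,404,476),h),ang(c,1,588,(345,387,411,480),h))
    print([ang(c,k,0,(424,),h) for k in (1,2,3)])
print([w2px(c,SL[k]) for k in SL])
E
```

```text
Traceback (most recent call last):
  File "h.py", line 58, in ang
    return [np.degrees(rim_angle(c,SL[k],200+(u+.5)/3-.5,60+(v+.5)/3-.5,h)).round(1) for v in rows]
                       ~~~~~~~~~^^^^^^^^^^^^^^^^^^^^^^^^^^^^^^^^^^^^^^^^^^
  File "h.py", line 21, in rim_angle
    return brentq(f,-1,1)
ValueError: f(a) and f(b) must have different signs
```

```bash
sed -i 's/brentq(f,-1,1)/brentq(f,-1.3,.9)/' h.py
python3 - <<'E'
from h import *
c=np.load("pics/w1.npz")
for h in (.010,.013):
    print(ang(c,2,370,(406,431,494),h),ang(c,3,155,(382,404,476),h),ang(c,1,588,(387,411,480),h))
print([w2px(c,SL[k]) for k in SL])
E
```

```text
Traceback (most recent call last):
  File "h.py", line 58, in ang
    return [np.degrees(rim_angle(c,SL[k],200+(u+.5)/3-.5,60+(v+.5)/3-.5,h)).round(1) for v in rows]
                       ~~~~~~~~~^^^^^^^^^^^^^^^^^^^^^^^^^^^^^^^^^^^^^^^^^^
  File "h.py", line 21, in rim_angle
    return brentq(f,-1.3,.9)
ValueError: f(a) and f(b) must have different signs
```

```bash
python3 - <<'E'
s=open('h.py').read()
i=s.index("    f=lambda a: w2px"); j=s.index("YAW=")
s=s[:i]+"""    a=np.linspace(-1.4,1.2,261)
    r=np.array([w2px(c,slot+b[:,0]*.022*np.sin(t)+[0,0,h-.022+.022*np.cos(t)])[1] for t in a])
    m=slice(r.argmin(),r.argmax()+1)
    return np.interp(v,r[m],a[m],left=np.nan,right=np.nan)
"""+s[j:]
open('h.py','w').write(s)
E
python3 - <<'E'
from h import *
c=np.load("pics/w1.npz")
for h in (.010,.013):
    print(ang(c,2,370,(342,406,431,494),h),ang(c,3,155,(347,382,404,476),h),ang(c,1,588,(345,387,411,480),h))
print([np.round(((w2px(c,SL[k])-np.array([200,60]))+.5)*3,1) for k in SL])
E
```

```text
Traceback (most recent call last):
  File "h.py", line 71, in ang
    return [np.degrees(rim_angle(c,SL[k],200+(u+.5)/3-.5,60+(v+.5)/3-.5,h)).round(1) for v in rows]
                       ~~~~~~~~~^^^^^^^^^^^^^^^^^^^^^^^^^^^^^^^^^^^^^^^^^^
  File "h.py", line 34, in rim_angle
    return brentq(f,-1.3,.9)
ValueError: f(a) and f(b) must have different signs
```

```bash
python3 - <<'E'
s=open('h.py').read()
j=s.index("    f=lambda a: w2px"); e=s.index("return brentq(f,-1.3,.9)\n")+len("return brentq(f,-1.3,.9)\n")
a0=s.index("    return np.interp"); a1=s.index("\n",a0)+1
s=s[:a1]+s[e:]
open('h.py','w').write(s)
E
grep -n "^def\|^YAW\|^S2\|^SL" h.py
python3 - <<'E'
from h import *
c=np.load("pics/w1.npz")
for h in (.010,.013):
    print(ang(c,2,370,(342,406,431,494),h),ang(c,3,155,(347,382,404,476),h),ang(c,1,588,(345,387,411,480),h))
print([np.round(((w2px(c,SL[k])-np.array([200,60]))+.5)*3,1) for k in SL])
E
```

```text
4:def px2w(c,u,v,z):
8:def w2px(c,p):
11:YAW=np.radians(9.7)
12:def B():
14:def quat():
17:def rim_angle(c,slot,u,v,h=.011):
24:S2=np.array([.6126,-.0096,0]); Q=quat()
25:def P(x,y,z): b=B(); return S2+b[:,0]*x+b[:,1]*y+[0,0,z]
27:def press(x,y,target=8.5,zc=None):
44:def stroke(y,x0,x1,target=8.5,zc=None):
52:def look(name,x=.012):
58:SL={1:P(0,.05,.07),2:P(0,0,.07),3:P(0,-.05,.07)}
59:def ang(c,k,u,rows,h=.012):
[np.float64(-65.3), np.float64(-18.4), np.float64(-3.1), np.float64(52.1)] [np.float64(-60.2), np.float64(-33.4), np.float64(-19.6), np.float64(29.3)] [np.float64(-62.1), np.float64(-30.1), np.float64(-15.3), np.float64(33.4)]
[np.float64(-67.7), np.float64(-20.2), np.float64(-5.2), np.float64(45.2)] [np.float64(-62.4), np.float64(-35.2), np.float64(-21.5), np.float64(25.8)] [np.float64(-64.3), np.float64(-31.9), np.float64(-17.2), np.float64(29.5)]
[array([575.3, 425.3]), array([371.1, 425.4]), array([166.7, 425.5])]
```

Run:
```python
from h import *
stroke(0,-.0081,.0081,zc=.1552)
z=stroke(-.05,-.0056,.0056); stroke(-.05,-.0056,.0056,zc=z)
z=stroke(.05,.0064,-.0064); stroke(.05,.0064,-.0064,zc=z)
look("w2")
```

```text
pressed z 0.1504 [-0.7  0.3  7.8] z act 0.1521
  f [-2.1  0.2  8.9] False
  f [-3.1  0.5  8.6] False
  f [-2.5  0.9  6.9] False
t 10.375
contact 0.1541 [ 0.2 -0.7  3.2]
pressed z 0.1502 [-2.2 -0.3  8. ] z act 0.1513
  f [-3.2 -0.5  9.7] False
  f [-3.7 -0.3  8.7] False
  f [-4.8 -0.6  8.9] False
t 14.1
pressed z 0.1498 [-1.  -0.6  7.9] z act 0.1514
  f [-2.4 -0.5  8.1] False
  f [-4.3  0.4  8. ] False
  f [-3.8 -0.1  8.2] False
t 16.7417
contact 0.1539 [-0.   0.7  2.4]
pressed z 0.1491 [-2.4 -0.8  8.4] z act 0.1505
  f [1.8 0.2 7.5] False
  f [2.5 1.1 6.8] False
  f [2.5 1.3 6.9] False
t 21.2583
pressed z 0.1485 [-3.4 -0.2  9.1] z act 0.1504
  f [1.8 0.3 7.3] False
  f [2.3 1.  7.3] False
  f [3.2 1.6 6.6] False
t 24.2917
```

View pics/w2c.png

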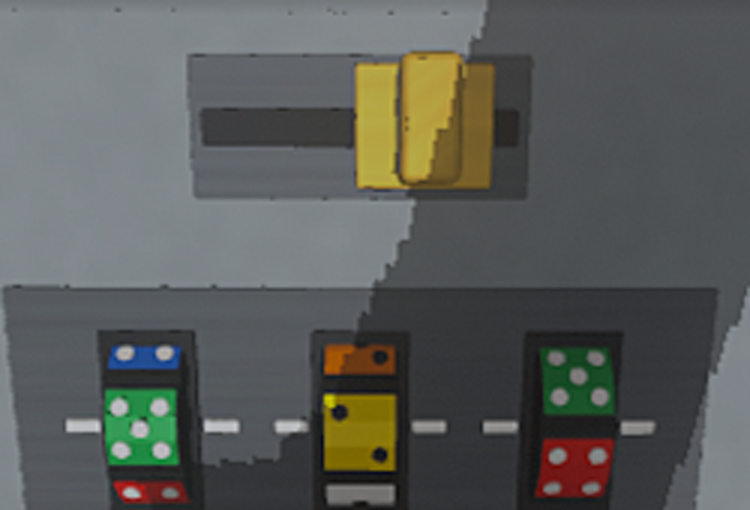

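Run:
```python
from h import *
c=np.load("pics/w2.npz")
print([np.round(((w2px(c,SL[k])-np.array([200,60]))+.5)*3,1) for k in SL])
print(*ang(c,2,370,(385,394,471,478),.013));print(*ang(c,3,155,(379,390,467,474),.012));print(*ang(c,1,588,(347,414,426,438,499),.0115))
print(*[ang(c,k,0,(426.5,),.0) for k in SL])
```

```text
[array([566.2, 428.1]), array([361.6, 427.9]), array([156.7, 427.7])]
-34.8 -29.1 19.6 25.3
-38.0 -30.9 17.7 23.2
-63.9 -16.2 -8.9 -1.6 52.4
[np.float64(-0.7)] [np.float64(-0.6)] [np.float64(-0.5)]
```

Run:
```python
from h import *
stroke(0,-.0016,.0016,zc=.1552)
stroke(-.05,-.0018,.0018,zc=.1541)
stroke(.05,.0061,-.0061,zc=.1535)
look("w3")
```

```text
pressed z 0.1506 [-0.8  1.6  8.3] z act 0.1522
  f [-3.2  1.2  9.6] False
  f [-4.6  1.5  9.6] False
  f [-4.5  1.   9.6] False
t 28.2
pressed z 0.1496 [-1.3  1.9  8.6] z act 0.1512
  f [-2.9  1.1  7.9] False
  f [-3.1  1.1  9.6] False
  f [-4.   1.3  8.8] False
t 31.0833
pressed z 0.1503 [-0.2  0.   7.9] z act 0.1517
  f [ 3.4 -0.7  6.1] False
  f [1.9 0.3 5.8] False
  f [2.9 1.1 6.2] False
t 34.15
```

View pics/w3c.png

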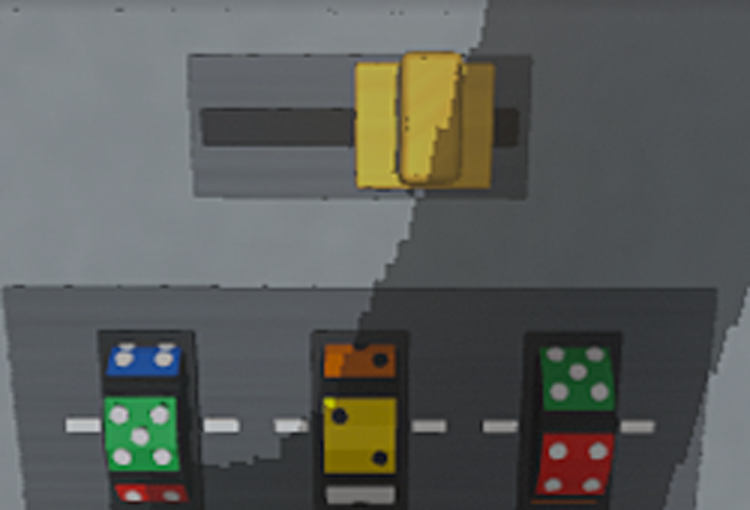

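Run:
```python
from h import *
c=np.load("pics/w3.npz")
print(*ang(c,2,370,(388,398,473,480),.013));print(*ang(c,3,155,(387,398,471,478),.012));print(*ang(c,1,588,(346,410,421.5,433,496),.0115))
print(*[ang(c,k,0,(426.5,),.0) for k in SL])
stroke(.05,.005,-.006,target=10.3,zc=.1535)
look("w4")
```

```text
-32.7 -26.4 21.5 27.3
-32.5 -25.6 21.1 26.9
-64.6 -18.3 -11.4 -4.4 47.7
[np.float64(-0.5)] [np.float64(-0.3)] [np.float64(-0.2)]
pressed z 0.1482 [-1.9 -0.5  9.9] z act 0.1504
  f [ 3.  -0.4  8.6] False
  f [3.9 0.2 7.7] False
  f [3.4 0.2 7.4] False
t 38.2917
```

View pics/w4c.png

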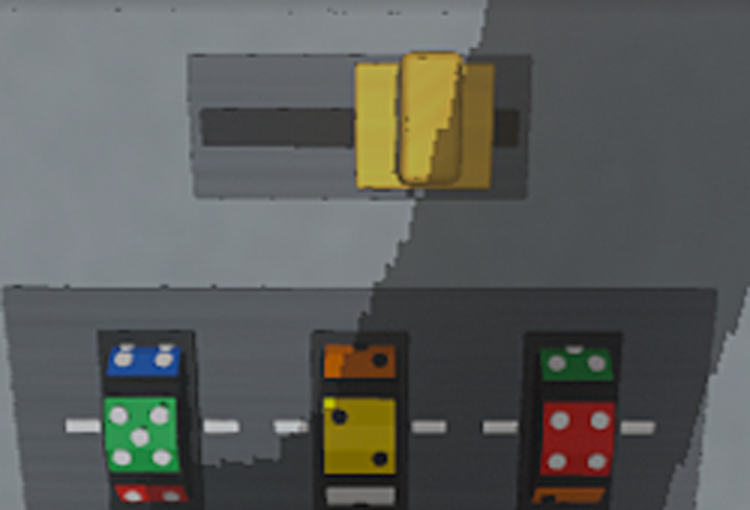

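Run:
```python
from h import *
c=np.load("pics/w4.npz")
print(*ang(c,1,588,(392,402,475,481.5),.0115))
X=-.069
by=lambda: (B().T@(np.array(robot.read_position())-S2))[1].round(4)
robot.movel(P(X,.048,.18),rate=.15,orientation=Q)
robot.movel(P(X,.048,.154),rate=.08); robot.dwell(.2); f0=F()
h=robot.movel(P(X,.018,.154),rate=.03,threshold=1.6); y0=by(); print(h,y0,(F()-f0).round(1))
if h:
    h=robot.movel(P(X,y0-.029,.154),rate=.025,threshold=5); print(h,by(),(F()-f0).round(1))
    robot.movel(P(X,by()+.015,.154),rate=.08)
robot.movel(P(X,by()+.0,.19),rate=.15)
look("w5"); print(robot.read_time_s())
```

```text
-29.7 -23.5 24.2 30.0
True 0.0306 [-0.  -0.4  0.2]
True 0.0077 [ 0.1 -0.1 -0.2]
43.4417
```

View pics/w5c.png

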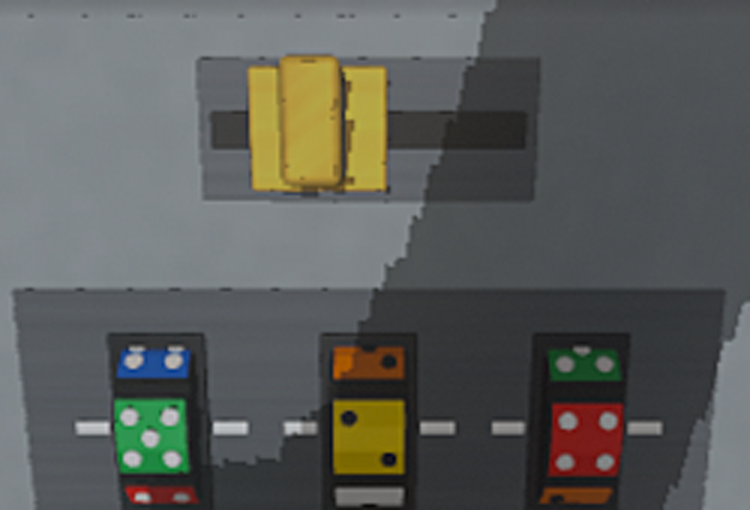

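Run:
```python
from h import *
X=-.069
by=lambda: (B().T@(np.array(robot.read_position())-S2))[1].round(4)
robot.movel(P(X,.020,.18),rate=.15,orientation=Q)
robot.movel(P(X,.020,.154),rate=.08); robot.dwell(.3); f0=F()
for i in range(16):
    robot.movel(P(X,.011-.001*i,.154),rate=.03); robot.dwell(.08); f=(B().T@(F()-f0))[1]; print(by(),f.round(1))
    if f>6.5: break
robot.movel(P(X,.022,.154),rate=.08); robot.movel(P(X,.022,.19),rate=.15)
look("w6"); print(robot.read_time_s())
```

```text
0.011 1.7
0.0101 0.5
0.009 1.5
0.008 1.0
0.0076 2.7
0.0073 6.2
0.0072 8.0
48.975
```

View pics/w6c.png

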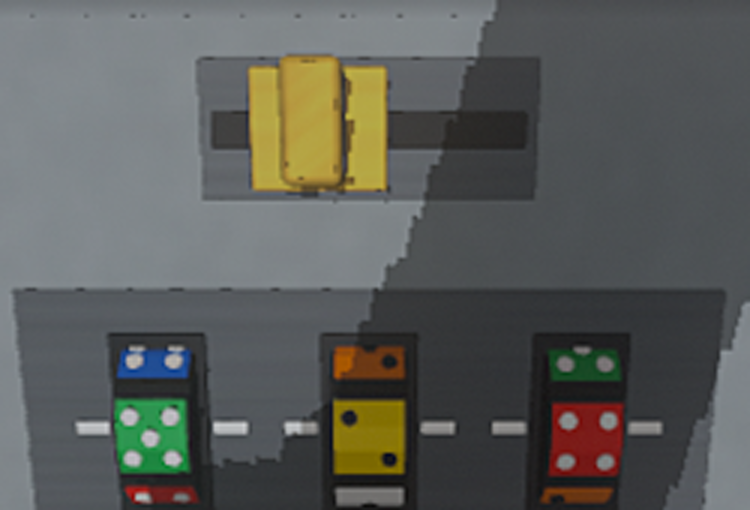

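The wheels read 4, 2 and 5 at the white marks. The tab's foot sits at columns 249–387, unchanged by the second push, so the bolt is at its end stop. The arm is clear of everything.

```bash
python3 -c "
from rig import order
print(order.hand_in())"
```

```text
the job is handed in; nothing more can be done
None
```

The job is handed in: the wheels read 4, 2, 5 within about 3° of the marks, the bolt is against its right end stop, press readings stayed under 11 N, the gripper is clear, and I never moved near the bowls or waffle.

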